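# Press a flanged bronze bushing home in a bearing housing on the watchmaker's bench

## Task

Pick up the bronze flanged bushing, start its shank straight in the bore of the aluminium bearing housing on the cushioned press stand, and press it fully home until the underside of its head sits flush on the housing. It is a press fit, so it needs a steady push, but do not ram it: the push on the housing must stay under 30 N. Then let go and leave the loupe, the jar and the screwdriver where they are.

Things in the scene. Friction and masses are not known exactly. Their poses are not given: they have to be found in the camera images.
- bushing: Loose bronze flanged bushing, 0.2 kg, 42 mm tall, standing upright on its shank on the bench mat. Shank: 24 mm diameter, 22 mm long, its lowest 4 mm tapering to 19 mm. Above it the cylindrical head, 34 mm diameter, 20 mm tall, to grip on any side (a dark 12 mm disc marks the hole in its top). Origin: centre of the shank's foot; z runs up along the shank to the head.
- shoulder (a point): Point on the bushing's axis at the underside of the head (the shoulder), 22 mm above the foot. When the bushing is home this point lies at bore_mouth.
- press_stand: Fixed steel press stand, foot 130 x 130 x 12 mm, with a blue rubber cushion and two 10 mm guide posts, carrying the housing. Origin: centre of its underside on the bench; z up.
- bore_mouth (a point): Centre of the bore's mouth in the flat top of the housing (aluminium block, 90 x 90 x 30 mm, four dark 9 mm screws at its corners, dark round 25.6 mm bore through its middle), 72 mm above the bench when not pressed; z up. The shank slides freely some 9 mm deep; then four sprung lips hidden in the bore grip it: it needs a push of roughly 8 to 15 N to go on, and stays where left.
- loupe: Black plastic eye loupe, 40 mm diameter, 36 mm tall, loose on the bench; leave it alone. Origin: centre of its underside.
- parts_jar: Small jar with a green lid, 52 mm diameter, 45 mm tall, loose on the bench; leave it alone. Origin: centre of its underside.
- screwdriver: Screwdriver with a red handle, about 170 mm long, lying loose on the bench; leave it alone. Origin: under its middle.
- housing (a joint): How far the housing is pressed down on its cushion, in m (0 = up). It stays up below about 4 N of push, then gives 1 mm for each further 1.5 N, straight down; it comes back when released. So the bushing is home only when the push has risen well past the lips' friction: 20 to 24 N is a good firm push; over 30 N (17.5 mm down) is too much.

How it is judged:
On the way:
1. the bushing's shank is started straight in the bore, at least 3 mm deep (z of shoulder in the frame of bore_mouth below 0.019 m and horizontal distance between shoulder and bore_mouth below 0.006 m and angle between the z axis of bushing and the z axis of bore_mouth, either way round below 0.2 rad), for 0.05 s.
At the end, for the whole second after the job is handed in: The bushing is in the bore, head up and straight (within 0.06 rad), its shoulder within 1.5 mm of the housing's face and within 3 mm of the bore's axis, at rest, with the housing back up on its cushion (z of shoulder in the frame of bore_mouth between -0.003 and 0.0015 m and horizontal distance between shoulder and bore_mouth below 0.003 m and angle between the z axis of bushing and the z axis of bore_mouth, either way round below 0.06 rad and value of joint housing below 0.002 m and linear speed of bushing below 0.02 m/s); the robot touches nothing.
It fails at once if the housing is pushed down with more than about 30 N (its cushion is pressed in by more than 17.5 mm) (value of joint housing above 0.0175 m).
It fails at once if the loupe, the jar or the screwdriver is moved by more than 20 mm (distance of any of loupe, parts_jar, screwdriver from where it was at the start of the episode above 0.02 m).
It also fails if it takes over 54 s, if anything falls off the work surface, if the arm or the gripper's body presses on something with over 40 N, if the wrist force passes 120 N, or if a joint passes its speed limit or range.

## Robot

A 6-joint arm with a two-finger parallel gripper is mounted at the origin on the work surface. World frame = base frame: x ahead of the robot, y to its left, z up, the work surface at z = 0. Lengths are in m, angles in rad, forces in N, time in s.
With the tool pointing down it reaches from about 0.375 to 0.925 m from the base axis. Payload 5.7 kg.
Tool frame: the origin (TCP) lies between the finger pads; the fingertips stand 22 mm ahead of it and the grasp point (between the pads) lies 3 mm ahead of it (bot.tip_reach is the z of the fingertips in the tool frame, in m); z points along the fingers, y is the line along which they close (so a half turn about z gives the same grasp; the last joint's range is limited). The gripper opens to 85 mm and grips with 20 to 120 N. Pads are 22 mm wide; open, the fingers measure 114 mm over their backs; the gripper's body (76 mm by 85 mm) begins 54 mm behind the grasp point. The pads swing forward as they close: fully open they stand 13 mm farther back than shut.
Start: joints at [0.996, 0.359, 1.51, -0, 1.272, -0.115], TCP at [0.266, 0.538, 0.253] pointing down, gripper open.
Joint ranges: [-2.97, 2.97], [-1.01, 2.36], [0.21, 2.38], [-0.96, 4.11], [0.2, 2.71], [-2.98, 2.98]. Speed limits (rad/s): [2.39, 2.39, 3.14, 3.14, 3.14, 3.14].

## Interface

Orientations are given as a 3x3 rotation matrix whose columns are the frame's x, y, z axes.
In Python, from plant import bot gives the robot as it stands.
- The arm moves only by the shell command python3 -m handwheel 'ROWS'. ROWS is a JSON object whose one key "commands" holds a list of rows, each a list of 3 entries, a list of its own where there are three numbers: the shift along the tool's x, y, z in units of 40 mm (1.0 is 40 mm), then the turn, a rotation vector about the tool's x, y, z in degrees, then the finger opening in mm, from 0 to 85.4. A call has exactly 10 rows; each row shifts and turns the commanded pose from where the row before left it, along the tool's axes as they then stand; what a row does not reach is not made up. A row lasts 1/10 s, in which the tool goes at most 50 mm and 8.59 degrees, less where a joint would pass 70% of its speed; a pose out of reach is approached as far as the arm can. A call is refused whole if a number of a shift passes 1 or a number of a turn 8.59, either way. A call with a gripper value outside its range is refused whole. The fingers move at their own pace and stop on an object; the grip force is fixed at half the most. Time passes only in rows, so rows that do not move let the fingers close, or fill a call up. It gives the time, the measured TCP pose, the force, the opening and the grip force at its end, in the units of the state.
- bot.read_state(): the state, without advancing time (a new reading comes with each control period).
- bot.capture(name): name is "scene" or "top" or "wrist"; returns the picture (400x640x3 uint8, blue, green, red); there is no depth.
- bot.calibration(name): a dict with "intrinsics" (3x3 intrinsics, pixels), "world_from_camera" (4x4, takes a point from camera to world coordinates). Camera axes: x right, y up, looking along -z (the intrinsics and any distortion apply to the point x, -y, -z); pixel columns grow to the right and rows downward; lengths in m; the calibration is good to about 2 mm. A picture is of the moment at which its call begins: read the wrist's pose just before it. calibration takes no time and is no camera call; for the wrist camera it gives the pose at the moment of the call.
- bot.job_done(): hands the job in; it is judged then, once.
The state is a dict: "time_s": time; "qpos": joint angles; "qvel": joint speeds; "joint_torque": joint torques, N m; "tool_pos": TCP position; "eef_rot": TCP orientation; "contact_force": force on the tool from outside, world axes, zero at the start; "wrist_torque": the same for the moment, N m; "opening": opening from 0.0 (shut) to 1.0 (fully open); "grasp_force": force on a finger pad.
Only numpy, scipy, OpenCV 4.12 (cv2) and the standard library are available. Lean on these libraries where they do the work, as an engineer would, in place of code of your own. Each camera call takes 0.05 s, during which the arm holds its last target. There are 200 camera calls.

## Working session

There is one attempt and no reset: what is moved stays moved. The work goes in short steps, Python scripts to look and compute and a shell command to move; the robot and the scene stay as the last step left them, time stands still between calls to the robot, and variables do not carry over. Pictures are saved under pics/ and viewed, at most 10 in all, crops included, and the job is handed in when it is done.

```bash
ls; mkdir -p pics; python3 - <<'E'
from plant import bot
import cv2,numpy as np
np.set_printoptions(precision=4,suppress=True)
for n in("scene","top"):
    cv2.imwrite(f"pics/{n}0.png",bot.capture(n)); c=bot.calibration(n); print(n,c)
s=bot.read_state(); print({k:s[k] for k in("time_s","tool_pos","eef_rot","opening","contact_force")},bot.tip_reach)
E
```

```text
pics
scene {'intrinsics': array([[501.1082,   0.    , 315.7102],
       [  0.    , 501.1082, 206.3332],
       [  0.    ,   0.    ,   1.    ]]), 'world_from_camera': array([[-0.1814, -0.7039,  0.6868,  1.18  ],
       [ 0.9834, -0.1272,  0.1293,  0.1585],
       [-0.0036,  0.6988,  0.7153,  0.6957],
       [ 0.    ,  0.    ,  0.    ,  1.    ]])}
top {'intrinsics': array([[477.4517,   0.    , 314.4724],
       [  0.    , 477.4517, 205.8944],
       [  0.    ,   0.    ,   1.    ]]), 'world_from_camera': array([[ 0.0004,  0.9808, -0.1948,  0.3987],
       [-1.    ,  0.0001, -0.0019,  0.0214],
       [-0.0019,  0.1948,  0.9808,  0.9526],
       [ 0.    ,  0.    ,  0.    ,  1.    ]])}
{'time_s': 0.1, 'tool_pos': array([0.2659, 0.5372, 0.2525]), 'eef_rot': array([[-0.8962,  0.4437, -0.0009],
       [ 0.4437,  0.8962, -0.0014],
       [ 0.0002, -0.0017, -1.    ]]), 'opening': 1.0026950931808594, 'contact_force': array([-0.2148, -0.3697,  0.0558])} 0.022
```

View pics/scene0.png

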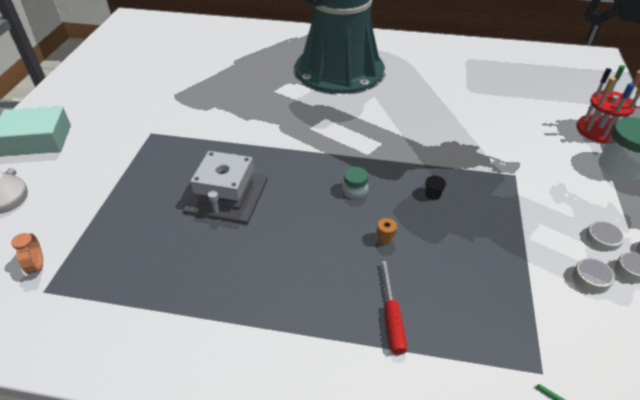

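View pics/top0.png

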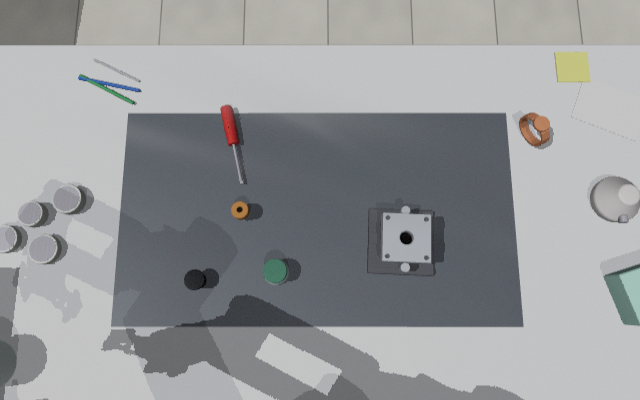

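The scene view has the bushing hole at about (387,225) and the bore at (222,169). The top view has the hole at about (240,210) and the bore at (406,238), with the guide posts at (406,210) and (405,267), on the ±x sides of the housing.

```bash
cat > h.py <<'E'
import numpy as np,cv2
from plant import bot
np.set_printoptions(precision=4,suppress=True)
def dark(img,uv,r,frac=.5):
    "weighted centroid of the dark spot near uv"
    u,v=uv; p=img[v-r:v+r+1,u-r:u+r+1].max(2).astype(float)
    w=np.clip(p.min()+frac*(np.percentile(p,80)-p.min())-p,0,None)
    n,l,st,c=cv2.connectedComponentsWithStats((w>0).astype(np.uint8))
    k=1+np.argmin(np.hypot(*(c[1:]-r).T)); w=w*(l==k)
    Y,X=np.mgrid[-r:r+1,-r:r+1]; return np.array([u+(w*X).sum()/w.sum(),v+(w*Y).sum()/w.sum()])
def ray(cal,uv):
    T=cal["world_from_camera"]; d=np.linalg.inv(cal["intrinsics"])@[*uv,1]; d=T[:3,:3]@(d*[1,-1,-1])
    return T[:3,3],d/np.linalg.norm(d)
def tri(rs):
    P=[np.eye(3)-np.outer(d,d) for _,d in rs]
    x=np.linalg.solve(sum(P),sum(p@o for p,(o,_) in zip(P,rs)))
    return x,[round(1e3*np.linalg.norm(p@(x-o)),2) for p,(o,_) in zip(P,rs)]
def atz(r,z): return r[0]+r[1]*(z-r[0][2])/r[1][2]
E
python3 - <<'E'
from h import *
S,T=[cv2.imread(f"pics/{n}0.png") for n in("scene","top")]
cs,ct=[bot.calibration(n) for n in("scene","top")]
for n,a,b,r,z in(("bush",(387,225),(240,210),5,.042),("bore",(222,169),(406,238),8,.072)):
    pa,pb=dark(S,a,r),dark(T,b,r); R=[ray(cs,pa),ray(ct,pb)]
    print(n,pa,pb,tri(R),atz(R[0],z),atz(R[1],z))
R=[ray(cs,(213,195)),ray(ct,(406,210))]; print("post",tri(R))
for n,p,z in(("loupe",(195,280),.036),("jar",(275,271),.045),("drv tip",(242,182),.01)): print(n,atz(ray(ct,p),z))
# housing edge directions: screws in top view
for p in((388,218),(426,218),(388,256),(426,257)): q=dark(T,p,4); print(q,atz(ray(ct,q),.072))
s=bot.read_state();print(s["time_s"])
E
```

```text
bush [386.8016 224.3042] [239.0045 209.164 ] (array([0.5731, 0.1707, 0.0413]), [np.float64(0.86), np.float64(0.86)]) [0.5736 0.1716 0.042 ] [0.5731 0.1698 0.042 ]
bore [223.0934 169.5671] [405.4796 237.881 ] (array([ 0.5133, -0.1455,  0.0684]), [np.float64(0.96), np.float64(0.96)]) [ 0.5172 -0.1427  0.072 ] [ 0.5131 -0.1457  0.072 ]
post (array([ 0.5687, -0.1502,  0.0538]), [np.float64(2.01), np.float64(2.01)])
loupe [0.4372 0.2501 0.036 ]
jar [0.4537 0.0976 0.045 ]
drv tip [0.6355 0.1706 0.01  ]
[387.4311 217.1257] [ 0.5522 -0.1134  0.072 ]
[425.6892 218.8661] [ 0.5489 -0.1848  0.072 ]
[386.7029 255.7131] [ 0.4801 -0.11    0.072 ]
[425.8492 257.416 ] [ 0.477  -0.1819  0.072 ]
0.1
```

```bash
python3 -m handwheel '{"commands":[[[-0.9,-0.4,0.1],[0,0,0],85],[[-0.9,-0.4,0.1],[0,0,0],85],[[-0.9,-0.4,0.1],[0,0,0],85],[[-0.9,-0.4,0.1],[0,0,0],85],[[-0.9,-0.4,0.1],[0,0,0],85],[[-0.9,-0.4,0.1],[0,0,0],85],[[-0.9,-0.4,0.1],[0,0,0],85],[[-0.9,-0.4,0.1],[0,0,0],85],[[-0.9,-0.4,0.1],[0,0,0],85],[[-0.9,-0.4,0.1],[0,0,0],85]]}'
python3 -m handwheel '{"commands":[[[-0.65,-0.28,0.1],[0,0,0],85],[[-0.65,-0.28,0.1],[0,0,0],85],[[-0.65,-0.28,0.1],[0,0,0],85],[[0,0,0],[0,0,-6.6],85],[[0,0,0],[0,0,-6.6],85],[[0,0,0],[0,0,-6.6],85],[[0,0,0],[0,0,-6.6],85],[[0,0,0],[0,0,0],85],[[0,0,0],[0,0,0],85],[[0,0,0],[0,0,0],85]]}'
python3 - <<'E'
from h import *
s=bot.read_state(); print(s["time_s"],s["tool_pos"],s["eef_rot"],s["qpos"])
print(bot.calibration("wrist")); cv2.imwrite("pics/w1.png",bot.capture("wrist"))
E
```

```text
time_s: 1.1
tool_pos: [0.5184, 0.2331, 0.2128]
eef_rot: [[-0.896, 0.444, -0.001], [0.444, 0.896, -0.0], [0.001, -0.0, -1.0]]
contact_force: [0.2, 0.9, -0.0]
opening: 0.995
grasp_force: 0.0
time_s: 2.1
tool_pos: [0.5727, 0.1698, 0.2011]
eef_rot: [[-1.0, 0.001, -0.0], [0.001, 1.0, -0.0], [0.0, -0.0, -1.0]]
contact_force: [-0.3, -0.1, -0.2]
opening: 0.998
grasp_force: 0.0
2.1 [0.5727 0.1698 0.2011] [[-1.      0.0012 -0.0004]
 [ 0.0012  1.     -0.0001]
 [ 0.0004 -0.0001 -1.    ]] [ 0.1727  0.4053  1.5769 -0.0001  1.1598 -1.3969]
{'intrinsics': array([[360.0296,   0.    , 319.7954],
       [  0.    , 360.0296, 198.8574],
       [  0.    ,   0.    ,   1.    ]]), 'world_from_camera': array([[ 0.001 , -0.9516, -0.3072,  0.4933],
       [ 1.    ,  0.0011, -0.0001,  0.1712],
       [ 0.0005, -0.3072,  0.9516,  0.3209],
       [ 0.    ,  0.    ,  0.    ,  1.    ]])}
```

View pics/w1.png

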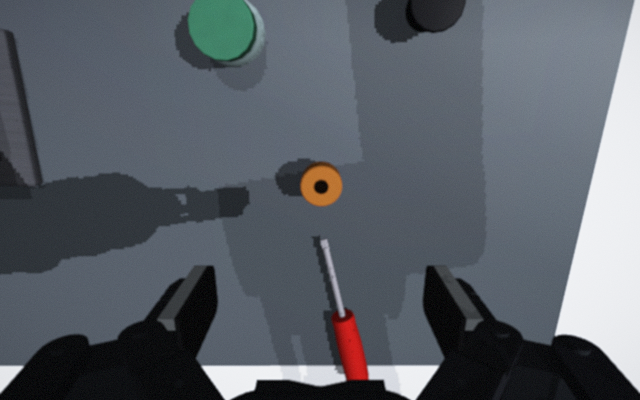

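The wrist view shows the bushing hole at about (321,186), with the loupe, jar and screwdriver all clear of where the fingers will go. Next I combine the three rays.

```bash
python3 - <<'E'
from h import *
c=bot.calibration("wrist"); W=cv2.imread("pics/w1.png"); p=dark(W,(321,186),11); r=ray(c,p)
print(p,atz(r,.042))
R=[r,ray(bot.calibration("scene"),(386.8,224.3)),ray(bot.calibration("top"),(239.0,209.16))]
print(tri(R),tri(R[:2]),tri([R[0],R[2]]))
E
```

```text
[320.7132 186.4994] [0.5729 0.172  0.042 ]
(array([0.5731, 0.1712, 0.0412]), [np.float64(0.83), np.float64(0.48), np.float64(1.27)]) (array([0.5731, 0.1718, 0.0415]), [np.float64(0.21), np.float64(0.21)]) (array([0.5756, 0.1718, 0.0311]), [np.float64(0.48), np.float64(0.48)])
```

```bash
python3 -m handwheel '{"commands":[[[0,0.04,0.7],[0,0,0],85],[[0,0,0.7],[0,0,0],85],[[0,0,0.7],[0,0,0],85],[[0,0,0.7],[0,0,0],85],[[0,0,0.7],[0,0,0],85],[[0,0,0.3],[0,0,0],85],[[0,0,0.125],[0,0,0],85],[[0,0,0],[0,0,0],85],[[0,0,0],[0,0,0],60],[[0,0,0],[0,0,0],45]]}'
python3 -m handwheel '{"commands":[[[0,0,0],[0,0,0],40],[[0,0,0],[0,0,0],36],[[0,0,0],[0,0,0],32],[[0,0,0],[0,0,0],28],[[0,0,0],[0,0,0],20],[[0,0,0],[0,0,0],20],[[0,0,0],[0,0,0],20],[[0,0,0],[0,0,0],20],[[0,0,0],[0,0,0],20],[[0,0,0],[0,0,0],20]]}'
```

```text
time_s: 3.15
tool_pos: [0.5739, 0.1716, 0.0456]
eef_rot: [[-1.0, -0.001, 0.002], [-0.001, 1.0, 0.0], [-0.002, 0.0, -1.0]]
contact_force: [-0.5, 0.1, 1.3]
opening: 0.684
grasp_force: 0.0
time_s: 4.15
tool_pos: [0.5733, 0.1714, 0.0452]
eef_rot: [[-1.0, -0.001, 0.001], [-0.001, 1.0, -0.0], [-0.001, -0.0, -1.0]]
contact_force: [-1.7, -0.9, 6.6]
opening: 0.376
grasp_force: 58.8
```

```bash
python3 -m handwheel '{"commands":[[[0,0,-0.25],[0,0,0],20],[[0,0,-0.5],[0,0,0],20],[[0,0,-0.7],[0,0,0],20],[[0,0,-0.8],[0,0,0],20],[[0,0,-0.8],[0,0,0],20],[[0.1,-0.5,-0.7],[0,0,0],20],[[0.16,-0.8,-0.1],[0,0,0],20],[[0.16,-0.8,0],[0,0,0],20],[[0.16,-0.8,0],[0,0,0],20],[[0.16,-0.8,0],[0,0,0],20]]}'
python3 -m handwheel '{"commands":[[[0.16,-0.8,0],[0,0,0],20],[[0.16,-0.8,0],[0,0,0],20],[[0.16,-0.8,0],[0,0,0],20],[[0.16,-0.8,0],[0,0,0],20],[[0.16,-0.66,0],[0,0,0],20],[[0.08,-0.4,0],[0,0,0],20],[[0,0,0],[0,0,0],20],[[0,0,0],[0,0,0],20],[[0,0,0],[0,0,0],20],[[0,0,0],[0,0,0],20]]}'
python3 - <<'E'
from h import *
s=bot.read_state(); print(s["time_s"],s["tool_pos"],s["eef_rot"],s["qpos"])
print(bot.calibration("wrist")); cv2.imwrite("pics/w2.png",bot.capture("wrist"))
cv2.imwrite("pics/s2.png",bot.capture("scene"))
E
```

```text
time_s: 5.15
tool_pos: [0.5425, 0.0224, 0.1986]
eef_rot: [[-1.0, -0.001, -0.0], [-0.001, 1.0, -0.0], [0.0, -0.0, -1.0]]
contact_force: [0.8, 0.2, -3.5]
opening: 0.373
grasp_force: 60.0
time_s: 6.15
tool_pos: [0.5084, -0.1461, 0.1983]
eef_rot: [[-1.0, -0.002, -0.0], [-0.002, 1.0, 0.0], [0.0, 0.0, -1.0]]
contact_force: [0.0, 0.4, -2.0]
opening: 0.377
grasp_force: 60.0
6.15 [ 0.5084 -0.1461  0.1983] [[-1.     -0.0021 -0.0002]
 [-0.0021  1.      0.0003]
 [ 0.0002  0.0003 -1.    ]] [-0.4106  0.3168  1.7293  0.0002  1.0958 -1.9836]
{'intrinsics': array([[360.0296,   0.    , 319.7954],
       [  0.    , 360.0296, 198.8574],
       [  0.    ,   0.    ,   1.    ]]), 'world_from_camera': array([[-0.0023, -0.9516, -0.3073,  0.4289],
       [ 1.    , -0.002 , -0.0016, -0.145 ],
       [ 0.0009, -0.3073,  0.9516,  0.318 ],
       [ 0.    ,  0.    ,  0.    ,  1.    ]])}
```

View pics/w2.png

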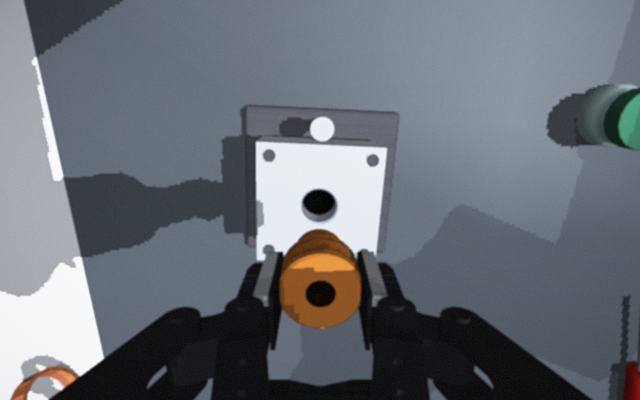

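The wrist view shows the bushing held upright, with its hole at (321,293), the shank foot's edge near (320,231) and the bore mouth near (319,205).

```bash
python3 - <<'E'
from h import *
W=cv2.imread("pics/w2.png"); c=bot.calibration("wrist"); s=bot.read_state(); print(s["tool_pos"])
def blob(img,uv,r,th):
    u,v=uv; p=img[v-r:v+r+1,u-r:u+r+1].max(2); m=(p<th).astype(np.uint8)
    n,l,st,ce=cv2.connectedComponentsWithStats(m); k=l[r,r]
    cnt=max(cv2.findContours((l==k).astype(np.uint8),0,1)[0],key=len)
    e=cv2.fitEllipse(cv2.convexHull(cnt)); return np.array(e[0])+[u-r,v-r],e[1],st[k]
for th in(150,180,200):
    q=blob(W,(319,205),22,th); print(th,q,atz(ray(c,q[0]),.072))
rb=ray(c,blob(W,(319,205),22,180)[0])
h=dark(W,(321,293),20); zt=s["tool_pos"][2]-.0032; print("hole",h,atz(ray(c,h),zt))
K=c["intrinsics"];T=np.linalg.inv(c["world_from_camera"])
hp=atz(ray(c,h),zt)
def proj(X): x=T[:3,:3]@X+T[:3,3]; x=x*[1,-1,-1]; x=K@x; return x[:2]/x[2]
print("expected foot far edge",proj(hp+[-.0095,0,-.042]),"taper edge",proj(hp+[-.012,0,-.038]),"shoulder edge",proj(hp+[-.017,0,-.02]))
# bore in scene/top originals
for n,uv,r in(("scene",(222,169),10),("top",(406,238),9)):
    I=cv2.imread(f"pics/{n}0.png")
    cc=bot.calibration(n)
    for th in(90,120,140):
        q=blob(I,uv,r,th); print(n,th,q,atz(ray(cc,q[0]),.072),tri([rb,ray(cc,q[0])]))
# screws in wrist
for uv in((269,155),(373,160)): print(atz(ray(c,dark(W,uv,9)),.072))
E
python3 -c "
import cv2;a=cv2.imread('pics/w2.png')[180:330,260:390];b=cv2.imread('pics/s2.png')[60:260,120:320]
cv2.imwrite('pics/c2.png',cv2.hconcat([cv2.resize(a,(400,460),interpolation=3),cv2.resize(b,(400,460),interpolation=2)]))"
```

```text
[ 0.5084 -0.1463  0.1983]
150 (array([318.9274, 204.8999]), (32.25297546386719, 34.535064697265625), array([  5,   6,  35,  33, 891], dtype=int32)) [ 0.5131 -0.1454  0.072 ]
180 (array([318.8657, 205.0138]), (33.27644729614258, 35.70086669921875), array([  5,   6,  35,  33, 942], dtype=int32)) [ 0.5131 -0.1455  0.072 ]
200 (array([318.9781, 205.1177]), (33.98464584350586, 36.347129821777344), array([  4,   6,  37,  34, 984], dtype=int32)) [ 0.5132 -0.1454  0.072 ]
hole [320.1907 293.372 ] [ 0.5076 -0.1447  0.1951]
expected foot far edge [320.0947 229.3759] taper edge [320.1205 227.7967] shoulder edge [320.2158 233.0836]Traceback (most recent call last):
  File "<stdin>", line 21, in <module>
  File "<stdin>", line 7, in blob
cv2.error: OpenCV(4.12.0) /io/opencv/modules/imgproc/src/shapedescr.cpp:361: error: (-201:Incorrect size of input array) There should be at least 5 points to fit the ellipse in function 'fitEllipseNoDirect'
```

View pics/c2.png

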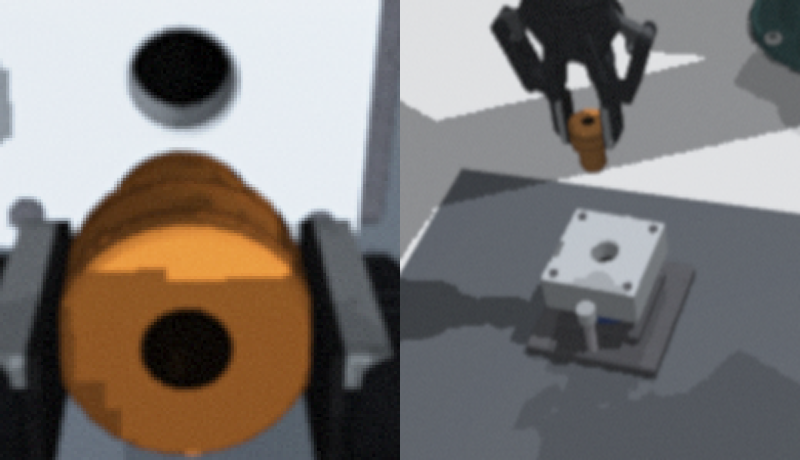

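The bushing is straight in the grip. Both it and the bore were measured in the wrist camera, so the shift needed is +5.5 mm in x and −0.8 mm in y. I descend to about 5 mm above the face.

```bash
python3 -m handwheel '{"commands":[[[-0.07,-0.02,0.4],[0,0,0],20],[[-0.07,0,0.5],[0,0,0],20],[[0,0,0.5],[0,0,0],20],[[0,0,0.3],[0,0,0],20],[[0,0,0.2],[0,0,0],20],[[0,0,0],[0,0,0],20],[[0,0,0],[0,0,0],20],[[0,0,0],[0,0,0],20],[[0,0,0],[0,0,0],20],[[0,0,0],[0,0,0],20]]}'
python3 - <<'E'
from h import *
s=bot.read_state(); print(s["time_s"],s["tool_pos"],s["contact_force"])
c=bot.calibration("wrist");w=bot.capture("wrist");h=dark(w,(320,293),20);print(h,atz(ray(c,h),s["tool_pos"][2]-.0032))
t=bot.capture("scene")
cv2.imwrite("pics/c3.png",cv2.hconcat([cv2.resize(w[130:330,220:420],(400,400),interpolation=2),cv2.resize(t[120:220,170:270],(400,400),interpolation=2)]))
E
```

```text
time_s: 7.25
tool_pos: [0.5143, -0.1481, 0.1229]
eef_rot: [[-1.0, -0.001, 0.001], [-0.001, 1.0, -0.001], [-0.001, -0.001, -1.0]]
contact_force: [0.7, -0.2, -3.1]
opening: 0.371
grasp_force: 60.0
7.25 [ 0.5143 -0.1481  0.1229] [ 0.7082 -0.1883 -3.1306]
[320.1601 293.4058] [ 0.5135 -0.1465  0.1197]
```

View pics/c3.png

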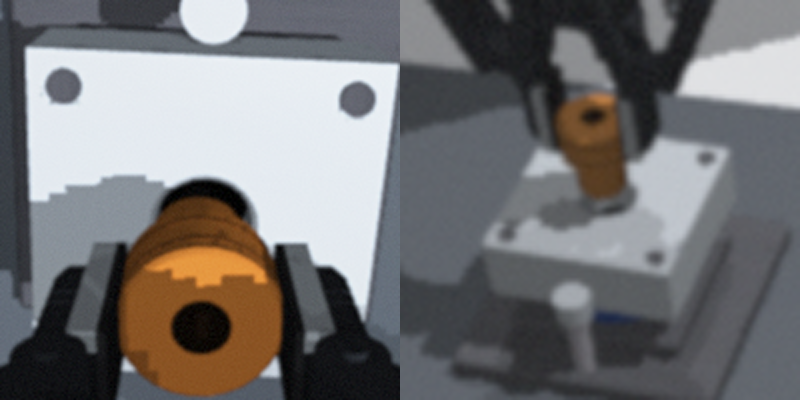

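The shank sits about 1 mm off in −y, and x is good. I correct that and lower gently until the taper is in the bore.

```bash
python3 -m handwheel '{"commands":[[[0,0.02,0.05],[0,0,0],20],[[0,0,0.05],[0,0,0],20],[[0,0,0.05],[0,0,0],20],[[0,0,0.05],[0,0,0],20],[[0,0,0.03],[0,0,0],20],[[0,0,0.02],[0,0,0],20],[[0,0,0],[0,0,0],20],[[0,0,0],[0,0,0],20],[[0,0,0],[0,0,0],20],[[0,0,0],[0,0,0],20]]}'
```

```text
time_s: 8.35
tool_pos: [0.514, -0.1471, 0.1124]
eef_rot: [[-1.0, -0.001, 0.0], [-0.001, 1.0, -0.0], [-0.0, -0.0, -1.0]]
contact_force: [0.1, 0.0, -2.9]
opening: 0.37
grasp_force: 60.0
```

```bash
python3 -m handwheel '{"commands":[[[0,0,0.03],[0,0,0],20],[[0,0,0.03],[0,0,0],20],[[0,0,0.03],[0,0,0],20],[[0,0,0.03],[0,0,0],20],[[0,0,0.03],[0,0,0],20],[[0,0,0.03],[0,0,0],20],[[0,0,0],[0,0,0],20],[[0,0,0],[0,0,0],20],[[0,0,0],[0,0,0],20],[[0,0,0],[0,0,0],20]]}'
```

```text
time_s: 9.35
tool_pos: [0.514, -0.1471, 0.1052]
eef_rot: [[-1.0, -0.001, -0.0], [-0.001, 1.0, -0.0], [0.0, -0.0, -1.0]]
contact_force: [0.8, 0.7, -2.7]
opening: 0.372
grasp_force: 60.0
```

```bash
python3 -m handwheel '{"commands":[[[0,0,0.04],[0,0,0],20],[[0,0,0.04],[0,0,0],20],[[0,0,0.04],[0,0,0],20],[[0,0,0.04],[0,0,0],20],[[0,0,0.04],[0,0,0],20],[[0,0,0.04],[0,0,0],20],[[0,0,0],[0,0,0],20],[[0,0,0],[0,0,0],20],[[0,0,0],[0,0,0],20],[[0,0,0],[0,0,0],20]]}'
```

```text
time_s: 10.35
tool_pos: [0.5146, -0.1469, 0.0964]
eef_rot: [[-1.0, -0.001, 0.001], [-0.001, 1.0, -0.0], [-0.001, -0.0, -1.0]]
contact_force: [-1.0, 2.3, 9.1]
opening: 0.372
grasp_force: 60.9
```

```bash
python3 -m handwheel '{"commands":[[[0,0,0.03],[0,0,0],20],[[0,0,0.03],[0,0,0],20],[[0,0,0.03],[0,0,0],20],[[0,0,0.03],[0,0,0],20],[[0,0,0.03],[0,0,0],20],[[0,0,0.03],[0,0,0],20],[[0,0,0],[0,0,0],20],[[0,0,0],[0,0,0],20],[[0,0,0],[0,0,0],20],[[0,0,0],[0,0,0],20]]}'
```

```text
time_s: 11.35
tool_pos: [0.5147, -0.1473, 0.0894]
eef_rot: [[-1.0, -0.001, 0.002], [-0.001, 1.0, -0.001], [-0.002, -0.001, -1.0]]
contact_force: [-1.1, 1.6, 10.2]
opening: 0.373
grasp_force: 61.2
```

```bash
python3 -m handwheel '{"commands":[[[0,0,0.02],[0,0,0],20],[[0,0,0.02],[0,0,0],20],[[0,0,0.02],[0,0,0],20],[[0,0,0.02],[0,0,0],20],[[0,0,0.02],[0,0,0],20],[[0,0,0],[0,0,0],20],[[0,0,0],[0,0,0],20],[[0,0,0],[0,0,0],20],[[0,0,0],[0,0,0],20],[[0,0,0],[0,0,0],20]]}'
```

```text
time_s: 12.35
tool_pos: [0.5148, -0.1474, 0.0859]
eef_rot: [[-1.0, -0.001, 0.002], [-0.001, 1.0, -0.001], [-0.002, -0.001, -1.0]]
contact_force: [-2.1, 1.6, 16.2]
opening: 0.369
grasp_force: 61.7
```

The push has reached about 19 N and now rises at about 1.7 N per mm, close to the cushion's stiffness, so the head has seated. I add about 2 mm more for a firm push of about 22 N.

```bash
python3 -m handwheel '{"commands":[[[0,0,0.02],[0,0,0],20],[[0,0,0.02],[0,0,0],20],[[0,0,0.015],[0,0,0],20],[[0,0,0],[0,0,0],20],[[0,0,0],[0,0,0],20],[[0,0,0],[0,0,0],20],[[0,0,0],[0,0,0],20],[[0,0,0],[0,0,0],20],[[0,0,0],[0,0,0],20],[[0,0,0],[0,0,0],20]]}'
```

```text
time_s: 13.35
tool_pos: [0.5148, -0.1474, 0.0839]
eef_rot: [[-1.0, -0.001, 0.002], [-0.001, 1.0, -0.001], [-0.002, -0.001, -1.0]]
contact_force: [-2.6, 1.9, 18.3]
opening: 0.372
grasp_force: 62.0
```

```bash
python3 -m handwheel '{"commands":[[[0,0,-0.05],[0,0,0],20],[[0,0,-0.05],[0,0,0],20],[[0,0,-0.05],[0,0,0],20],[[0,0,-0.05],[0,0,0],20],[[0,0,-0.05],[0,0,0],20],[[0,0,0],[0,0,0],20],[[0,0,0],[0,0,0],20],[[0,0,0],[0,0,0],20],[[0,0,0],[0,0,0],20],[[0,0,0],[0,0,0],20]]}'
```

```text
time_s: 14.35
tool_pos: [0.5147, -0.1474, 0.0927]
eef_rot: [[-1.0, -0.001, 0.002], [-0.001, 1.0, -0.001], [-0.002, -0.001, -1.0]]
contact_force: [0.3, 1.6, 5.6]
opening: 0.373
grasp_force: 60.7
```

```bash
python3 -m handwheel '{"commands":[[[0,0,-0.04],[0,0,0],20],[[0,0,0],[0,0,0],20],[[0,0,0],[0,0,0],45],[[0,0,0],[0,0,0],60],[[0,0,0],[0,0,0],70],[[0,0,0],[0,0,0],85],[[0,0,0],[0,0,0],85],[[0,0,-0.3],[0,0,0],85],[[0,0,-0.7],[0,0,0],85],[[0,0,-0.9],[0,0,0],85]]}'
python3 -m handwheel '{"commands":[[[0.3,0,-0.7],[0,0,0],85],[[0.3,0,0],[0,0,0],85],[[0,0,0],[0,0,0],85],[[0,0,0],[0,0,0],85],[[0,0,0],[0,0,0],85],[[0,0,0],[0,0,0],85],[[0,0,0],[0,0,0],85],[[0,0,0],[0,0,0],85],[[0,0,0],[0,0,0],85],[[0,0,0],[0,0,0],85]]}'
python3 - <<'E'
from h import *
s=bot.read_state(); print(s["time_s"],s["tool_pos"],s["contact_force"])
c=bot.calibration("wrist");w=bot.capture("wrist");t=bot.capture("scene")
cv2.imwrite("pics/w4.png",w)
cv2.imwrite("pics/c4.png",cv2.hconcat([cv2.resize(w[60:360,170:470],(400,400)),cv2.resize(t[120:220,170:270],(400,400),interpolation=2)]))
E
```

```text
time_s: 15.35
tool_pos: [0.5128, -0.1466, 0.17]
eef_rot: [[-1.0, -0.001, -0.003], [-0.001, 1.0, 0.001], [0.003, 0.001, -1.0]]
contact_force: [0.7, -0.5, -0.0]
opening: 0.996
grasp_force: 0.0
time_s: 16.35
tool_pos: [0.49, -0.1471, 0.1976]
eef_rot: [[-1.0, -0.001, -0.0], [-0.001, 1.0, -0.0], [0.0, -0.0, -1.0]]
contact_force: [0.6, -0.1, -0.1]
opening: 0.994
grasp_force: 0.0
16.35 [ 0.49   -0.1471  0.1976] [ 0.6312 -0.1394 -0.1473]
```

View pics/c4.png

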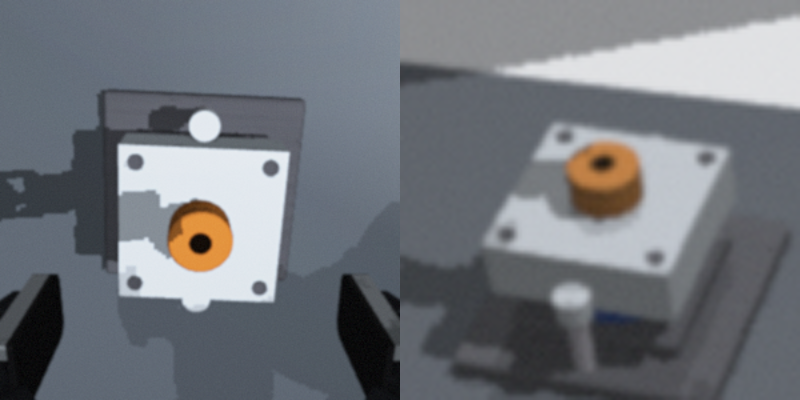

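The bushing looks seated and upright. I'll check the head's height numerically.

```bash
python3 - <<'E'
from h import *
c=bot.calibration("wrist");w=bot.capture("wrist");t=bot.capture("scene");p=bot.capture("top");cs=bot.calibration("scene");ct=bot.calibration("top")
S=lambda i:dark(i[0],i[1],i[2])
def three(a,b,d,r,z):
    R=[ray(c,dark(w,a,r[0])),ray(cs,dark(t,b,r[1])),ray(ct,dark(p,d,r[2]))]
    print(z,"ws",tri(R[:2]),"wst",tri(R),atz(R[0],z))
three((320,242),(220,160),(406,236),(12,5,5),.092)   # hole, expect z .092
# screws (world +x,-x / y): wrist (271,181),(373,186),(271,272),(364,276)
for a,b,d in(((271,181),(211,154),(425,257)),((373,186),(247,159),(387,256)),((271,272),(196,178),(426,219)),((364,276),(234,184),(387,217))):
    three(a,b,d,(8,4,4),.072)
print(bot.read_state()["time_s"])
E
```

```text
0.092 ws (array([ 0.5147, -0.1459,  0.0922]), [np.float64(0.38), np.float64(0.38)]) wst (array([ 0.5125, -0.1457,  0.0913]), [np.float64(2.26), np.float64(1.55), np.float64(3.17)]) [ 0.5146 -0.1455  0.092 ]
0.072 ws (array([ 0.4757, -0.1797,  0.0759]), [np.float64(0.37), np.float64(0.37)]) wst (array([ 0.4762, -0.1794,  0.0762]), [np.float64(0.71), np.float64(0.53), np.float64(0.81)]) [ 0.4766 -0.1799  0.072 ]
0.072 ws (array([ 0.4801, -0.1084,  0.072 ]), [np.float64(0.25), np.float64(0.25)]) wst (array([ 0.48  , -0.1089,  0.0722]), [np.float64(0.72), np.float64(0.36), np.float64(0.99)]) [ 0.48   -0.1082  0.072 ]
0.072 ws (array([ 0.5488, -0.1839,  0.0718]), [np.float64(0.52), np.float64(0.52)]) wst (array([ 0.5494, -0.1849,  0.0722]), [np.float64(1.77), np.float64(0.73), np.float64(2.48)]) [ 0.5485 -0.1834  0.072 ]
0.072 ws (array([ 0.5518, -0.1117,  0.072 ]), [np.float64(0.33), np.float64(0.33)]) wst (array([ 0.5519, -0.1122,  0.0722]), [np.float64(0.87), np.float64(0.28), np.float64(1.09)]) [ 0.5517 -0.1114  0.072 ]
16.6
```

The head top is at 0.0922 m and the face at 0.072 m, a difference that matches the 20 mm head. The bushing is also within 1 mm of the centre of the four screws, so it is home.

```bash
python3 -c "
from plant import bot
print(bot.job_done())"
```

```text
the job is handed in; nothing more can be done
None
```

The bushing is pressed home: the head measures flush on the housing and within about 1 mm of the bore axis. The push peaked at about 21 N and the gripper is clear. The job was handed in at 16.6 s with no verdict shown; the arm never came near the loupe, jar or screwdriver, though I did not re-measure them.

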